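# Take a print's distance from the plate edge with a locking spring rule

### The arm

A 6-joint arm with a two-finger parallel gripper is mounted at the origin on the work surface. World frame = base frame: x ahead of the robot, y to its left, z up, the work surface at z = 0. Lengths are in m, angles in rad, forces in N, time in s.
With the tool pointing down it reaches from about 0.425 to 0.95 m from the base axis. Payload 14.7 kg.
Tool frame: the origin (TCP) lies midway between the tips of the shut fingers; the grasp point (between the pads) lies 19 mm behind it; z points along the fingers, y is the line along which they close (so a half turn about z gives the same grasp; the last joint's range is limited). The gripper opens to 85 mm and grips with 20 to 120 N. Pads are 22 mm wide; open, the fingers measure 114 mm over their backs; the gripper's body (76 mm by 85 mm) begins 54 mm behind the grasp point. The pads swing forward as they close: fully open they stand 13 mm farther back than shut.
Start: joints at [1.285, 0.48, 1.596, -0, 1.065, -0.047], TCP at [0.154, 0.632, 0.231] pointing down, gripper open.
Joint ranges: [-2.75, 2.75], [-0.82, 2.05], [0.23, 2.67], [-1.56, 4.7], [0.09, 2.69], [-2.92, 2.92]. Speed limits (rad/s): [1.89, 1.89, 2.39, 3.01, 3.01, 3.01].

### API

Orientations are given as a unit quaternion [x, y, z, w].
In Python, from bench import arm gives the robot as it stands.
- The arm moves only by the tool play_rows, never from a script. Its argument "motion" is a list of rows, each a list of 5 numbers: the opening, from 0 (shut) to 1 (fully open), then the shift along the world's x, y, z in m, then the turn about the world's z in rad. A call has 1 to 5 rows; each row is the pose to reach, as a shift and turn from the pose commanded when the call began; what a row does not reach only later rows make up. A row lasts 1/8 s, in which the tool goes at most 62.5 mm and 10.7 degrees, less where a joint would pass 70% of its speed; a pose out of reach is approached as far as the arm can. A call with a gripper value outside its range is refused whole. The fingers move at their own pace and stop on an object; the grip force is fixed at half the most. Time passes only in rows, so rows that repeat a pose let the fingers close. It gives the time, the measured TCP pose, the force, the opening and the grip force at its end, in the units of the state.
- arm.sense(): the state, without advancing time (a new reading comes with each control period).
- arm.read_camera(name): name is "side" or "top"; returns a dict with "color" (384x512x3 uint8, red, green, blue), "z_map" (384x512 float32, m along the optical axis (not along the pixel's ray), 0 where there is no reading), "fx", "fy", "cx", "cy" (pixels), "origin" and "rotation" of the camera in the world. Camera axes: x right, y up, looking along -z (the intrinsics and any distortion apply to the point x, -y, -z); pixel columns grow to the right and rows downward; lengths in m; the calibration is good to about 2 mm. A picture is of the moment at which its call begins.
- arm.hand_in(): hands the job in; it is judged then, once.
Trained networks look in a picture, given as the dict that the camera call returned (one of the last four; its "shot" number tells which), for a name from the list of things; names that differ only in an ending like _2 or _b are one class to them, and where a whole thing is asked for, a point or a joint stands for the part that bears it (a point fixed in the world has none). Each returns a list of dicts, best first, with "confidence" (0 to 1); they miss things now and then, are a little off and sometimes report something else, mostly with a low value. They report only what shows in the picture. A call takes as long as a camera call. They do not tell look-alikes from the thing itself.
- arm.find_in(picture, query): "rect" ([left, top, right, bottom] as shares, 0 to 1, of the picture: columns of its width, rows of its height, round what is visible of it).
- arm.landmark_of(picture, query): "location" ([column, row] as shares, 0 to 1, of the picture: columns of its width, rows of its height: a listed point, or the origin of a listed thing).
The state is a dict: "time_s": time; "qpos": joint angles; "dq": joint speeds; "tau": joint torques, N m; "ee_pos": TCP position; "eef_rot": TCP orientation; "force": force on the tool from outside, world axes, zero at the start; "moment": the same for the moment, N m; "gripper_width": finger opening in m; "gripper_force": force on a finger pad.
Only numpy, scipy, OpenCV 4.12 (cv2) and the standard library are available. Lean on these libraries where they do the work, as an engineer would, in place of code of your own. Each camera call takes 0.05 s, during which the arm holds its last target. There are 200 camera calls.

### The job

Take the spring rule off its stand, hook the lip of its blade over the far edge of the glass print bed, and draw the case back against its spring until the back of the case butts lightly but definitely against the square foot of the white print, squarely in line with it. Keeping it butted there, press the case down on the glass so that the foot under it snaps in and locks the blade, then let go and leave the locked rule standing on the glass, still hooked (it may settle forward by a tooth of its lock as you let go). Be gentle: do not shove the print or lean hard on the glass, and leave everything else where it is.

Things in the scene. Friction and masses are not known exactly. Their poses are not given: they have to be found in the camera images.
- bed: Printer bed, 250 x 250 mm, fixed on the bench, turned up to 0.25 rad. Origin: centre of its underside, at bench level; z up; x points away from the robot, square to the far edge, whose upright face is at x = +125 mm. Dark glass top at z = 62 mm; glass and plate together are 10 mm thick, with free air below them at the edge down to z = 14 mm.
- print: White ribbed printed cup with two posts, 70 mm high, stuck to the glass nearer the robot (fixed, same yaw as the bed). Origin: centre of its underside, on the glass. A square foot 44 mm wide (y) and 18 mm high reaches out to x = +54 mm, towards the far edge; its end is a flat upright face square to x, and that is what the case butts on.
- print_face (a point): Centre of that flat end face of the print's foot, 9 mm above the glass; x axis points out of the face, to the bed's far edge.
- stand: Grey printed stand, 80 x 52 mm, fixed on the bench, on the left or the right of the bed. Two rails along its x; their tops, where the rule stands, are at z = 26 mm, with a 20 mm gap between.
- rule: Spring rule: black case 90 (x) x 36 (y) x 50 mm, about 0.4 kg, on the stand's rails. Origin: centre of the case's flat bottom; x to the nose, where the blade comes out. Grip it across its width. Stiff steel blade 19 mm wide, underside 6 mm above the bottom. With the blade in, its lip (26 mm wide, 3 mm thick) has its inner face 53 mm ahead of the origin; it hangs to 11 mm below the bottom.
- case_back (a point): Centre of the flat back face of the case (x = -45 mm, 9 mm above its bottom); axes as the rule's. Butted: its x and y coordinates agree with print_face.
- hook_lip (a point): Lower end of the lip's inner face (the face that bears on the edge), 11 mm below the case's bottom; axes as the rule's.
- blade (a joint): How far the blade is drawn out, m: 0 in, 0.068 at its stop. A spring pulls it in with 3.5 N at 0, rising by 0.03 N per mm, and the blade drags with 3.4 N of friction plus 0.06 N per mm/s, so drawing it out takes about 7 to 9 N: draw slowly. Between print and edge 25 to 55 mm is needed.
- lock (a joint): Locking foot, 20 x 14 mm rubber pad amid the case's underside, m: 0 = out, unlocked, standing 4 mm below the bottom. Pushed in 1.5 mm, with about 10 N, it snaps over by itself to about 0.0048 (flush inside) and holds the blade, in fine teeth 2 mm apart. It cannot be unlocked: lock only where the rule is to stay.
- gear: Loose white printed ring, 26 mm across, 10 mm high, on the glass near one side: leave alone. Origin under its centre.
- bush: Loose white printed cylinder, 22 mm across and high, on the glass near the other side: leave alone. Origin under its centre.
- tray: Grey divided tray with brass nozzles, 100 x 140 x 30 mm, fixed on the side where the stand is not. Origin under its centre.
- fan: Loose square fan with a wire guard, 60 mm: leave alone.
- glue: Upright glue stick, 28 mm across, 95 mm high: leave alone.
Mind the look-alikes: they are no part of the job. What is shaped like the rule but purple or red is not meant.

How it is judged:
On the way, in this order (a step that is already met when the one before it is completed fails the run):
1. the unlocked blade is hooked on the bed's far edge and drawn out by 10 mm or more (value of joint blade above 0.01 m and value of joint lock below 0.0012 m and z of hook_lip in the frame of bed below 0.06 m and x of hook_lip in the frame of bed between 0.122 and 0.129 m), for 0.1 s.
2. still unlocked and hooked, the case bears on the print's foot with more than 1 N (contact force between rule and print above 1 N and value of joint lock below 0.0012 m and value of joint blade above 0.01 m and x of case_back in the frame of print_face below 0.002 m and z of hook_lip in the frame of bed below 0.06 m), for 0.2 s.
3. the blade is locked with the case butted (within 2 mm) and the lip on the edge (value of joint lock above 0.0022 m and x of case_back in the frame of print_face below 0.002 m and z of hook_lip in the frame of bed below 0.06 m and x of hook_lip in the frame of bed below 0.1275 m), for 0.1 s.
At the end, for the whole second after the job is handed in: The rule is locked (over 3.2 mm), released and at rest on the glass, upright and in line with the bed within 0.06 rad; its back within 4 mm of the print's foot face and 10 mm of its middle sideways, its lip 6 mm or more below the glass top and within 3 mm of the far edge (value of joint lock above 0.0032 m and value of joint blade above 0.015 m and x of case_back in the frame of print_face between -0.003 and 0.004 m and y of case_back in the frame of print_face between -0.01 and 0.01 m and angle between the x axis of rule and the x axis of bed, either way round below 0.06 rad and angle between rule's own z axis and vertical below 0.06 rad and x of hook_lip in the frame of bed between 0.122 and 0.128 m and z of hook_lip in the frame of bed below 0.056 m and z of rule in the frame of bed between 0.059 and 0.065 m and linear speed of rule below 0.03 m/s); the robot touches nothing.
It fails at once if the rule pushes on the print with more than 25 N (contact force between rule and print above 25 N).
It fails at once if the rule bears on the bed with more than 50 N (contact force between rule and bed above 50 N).
It fails at once if the robot itself pushes on the print with more than 5 N (contact force between any of the fingers, the arm and print above 5 N).
It fails at once if another thing is moved by more than 15 mm (distance of any of gear, bush, fan, glue from where it was at the start of the episode above 0.015 m).
It also fails if it takes over 69 s, if anything falls off the work surface, if the arm or the gripper's body presses on something with over 40 N, if the wrist force passes 120 N, or if a joint passes its speed limit or range.

## Working session

There is one attempt and no reset: what is moved stays moved. The work goes in short steps, Python scripts to look and compute and a tool call to move; the robot and the scene stay as the last step left them, time stands still between calls to the robot, and variables do not carry over. Pictures are saved under pics/ and viewed, at most 10 in all, crops included, and the job is handed in when it is done.

Besides the shell and the picture viewer there is one more tool, called after "Request:" as name(argument=value, ...), one argument or row to a line, values as JSON. play_rows: Moves the arm, as the interface text tells. Its arguments: {"type":"object","properties":{"motion":{"type":"array"}},"required":["motion"]}

```bash
mkdir -p pics; cat > h.py <<'E'
import numpy as np, cv2
from bench import arm
def pts(p):
    z=p["z_map"]; v,u=np.mgrid[0:z.shape[0],0:z.shape[1]]
    c=np.stack([(u-p["cx"])/p["fx"]*z,-(v-p["cy"])/p["fy"]*z,-z],-1)
    return c@np.array(p["rotation"]).T+np.array(p["origin"])
E
python3 - <<'E'
from h import *
print(arm.sense())
for n in("top","side"):
    p=arm.read_camera(n); np.savez(n+".npz",**{k:v for k,v in p.items()})
    print(n,{k:p[k] for k in p if k not in("color","z_map")})
    cv2.imwrite(f"pics/{n}0.png",cv2.resize(p["color"][...,::-1],(800,600)))
    P=pts(p)
    for q in("bed","print_face","stand","rule","case_back","hook_lip","print"):
        for d in arm.landmark_of(p,q)[:4]:
            u,v=d["location"]; c,r=int(u*512),int(v*384)
            print(q,round(d["confidence"],2),c,r,P[min(r,383),min(c,511)].round(3))
E
```

```text
{'time_s': 0.0, 'qpos': array([ 1.28539018e+00,  4.80832525e-01,  1.59687849e+00,  3.89720837e-06,
        1.06508940e+00, -4.66125996e-02]), 'dq': array([-0.00066218,  0.00114868,  0.00118317,  0.00213997,  0.00019868,
        0.00053283]), 'tau': array([-6.99731754e-03, -9.50638461e+01, -4.30177653e+01, -3.94055396e-04,
        1.21598478e-02, -1.38955747e-04]), 'ee_pos': array([0.15361487, 0.63116243, 0.23067022]), 'eef_rot': array([ 1.19114214e-01,  9.92880375e-01, -5.95296460e-04, -1.01470640e-04]), 'force': array([-0.16851176, -0.83925943, -0.13293147]), 'moment': array([-0.01144442,  0.03197397,  0.01409758]), 'gripper_force': 0.0, 'gripper_width': 0.08534130646798818}
top {'fx': 458.8422540952036, 'fy': 458.8422540952036, 'cx': 249.56496171766148, 'cy': 194.82983407599988, 'origin': array([ 0.23369846, -0.09155529,  1.25808906]), 'rotation': array([ 0.07807635, -0.0764668 , -0.695675  ,  0.70999521]), 'shot': 1}Traceback (most recent call last):
  File "<stdin>", line 7, in <module>
  File "h.py", line 6, in pts
    return c@np.array(p["rotation"]).T+np.array(p["origin"])
           ~^~~~~~~~~~~~~~~~~~~~~~~~~~
ValueError: matmul: Input operand 1 has a mismatch in its core dimension 0, with gufunc signature (n?,k),(k,m?)->(n?,m?) (size 4 is different from 3)
```

```bash
sed -i 's/np.array(p\["rotation"\])/Rotation.from_quat(p["rotation"]).as_matrix()/; 1a from scipy.spatial.transform import Rotation' h.py
python3 - <<'E'
from h import *
for n in("top","side"):
    p=arm.read_camera(n); np.savez(n+".npz",**{k:v for k,v in p.items()})
    print(n,{k:p[k] for k in p if k not in("color","z_map")})
    cv2.imwrite(f"pics/{n}0.png",cv2.resize(p["color"][...,::-1],(800,600)))
    P=pts(p)
    for q in("bed","print_face","stand","rule","case_back","hook_lip","print"):
        for d in arm.landmark_of(p,q)[:4]:
            u,v=d["location"]; c,r=int(u*512),int(v*384)
            print(q,round(d["confidence"],2),c,r,P[min(r,383),min(c,511)].round(3))
E
```

```text
top {'fx': 458.8422540952036, 'fy': 458.8422540952036, 'cx': 249.56496171766148, 'cy': 194.82983407599988, 'origin': array([ 0.23369846, -0.09155529,  1.25808906]), 'rotation': array([ 0.07807635, -0.0764668 , -0.695675  ,  0.70999521]), 'shot': 2}
bed 0.79 231 185 [ 0.512 -0.038  0.117]
print_face 0.82 232 179 [ 0.542 -0.038  0.066]
print_face 0.68 344 214 [ 0.451 -0.334  0.074]
stand 0.49 347 213 [ 0.452 -0.341  0.083]
stand 0.41 235 200 [ 0.484 -0.048  0.066]
rule 0.95 398 195 [ 0.514 -0.491  0.034]
rule 0.84 346 210 [ 0.461 -0.34   0.075]
rule 0.68 327 262 [ 0.328 -0.294  0.037]
case_back 0.96 327 248 [ 0.365 -0.294  0.038]
case_back 0.64 233 182 [ 0.521 -0.043  0.114]
case_back 0.63 347 223 [ 0.427 -0.342  0.073]
case_back 0.6 410 209 [ 0.476 -0.522  0.034]
hook_lip 0.59 317 281 [ 0.279 -0.272  0.005]
hook_lip 0.52 126 141 [0.653 0.263 0.037]
hook_lip 0.44 394 181 [ 0.561 -0.493  0.002]
print 0.77 233 204 [ 0.473 -0.043  0.066]
side {'fx': 441.78739705596195, 'fy': 441.78739705596195, 'cx': 251.38391807851718, 'cy': 192.8097516535611, 'origin': array([ 0.06146185, -0.72660278,  1.05580833]), 'rotation': array([ 0.31825593, -0.09324166, -0.27552231,  0.90227857]), 'shot': 3}
bed 0.79 254 195 [ 0.488 -0.091  0.092]
print_face 0.65 256 181 [ 0.528 -0.042  0.077]
stand 0.77 303 283 [ 0.45  -0.366  0.051]
rule 0.89 360 317 [ 0.518 -0.507  0.027]
rule 0.78 303 282 [ 0.446 -0.369  0.065]
rule 0.75 245 290 [ 0.322 -0.295  0.038]
case_back 0.86 286 282 [ 0.435 -0.319 -0.003]
case_back 0.68 261 286 [ 0.362 -0.308  0.037]
hook_lip 0.45 369 304 [ 0.573 -0.488 -0.   ]
hook_lip 0.37 227 296 [ 0.285 -0.266 -0.002]
print 0.58 242 192 [ 0.46  -0.074  0.107]
```

View pics/top0.png

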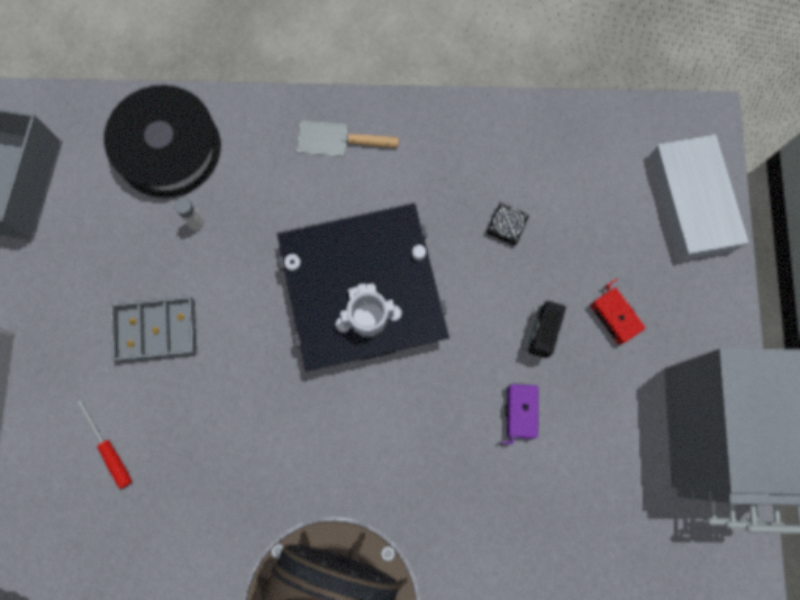

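View pics/side0.png

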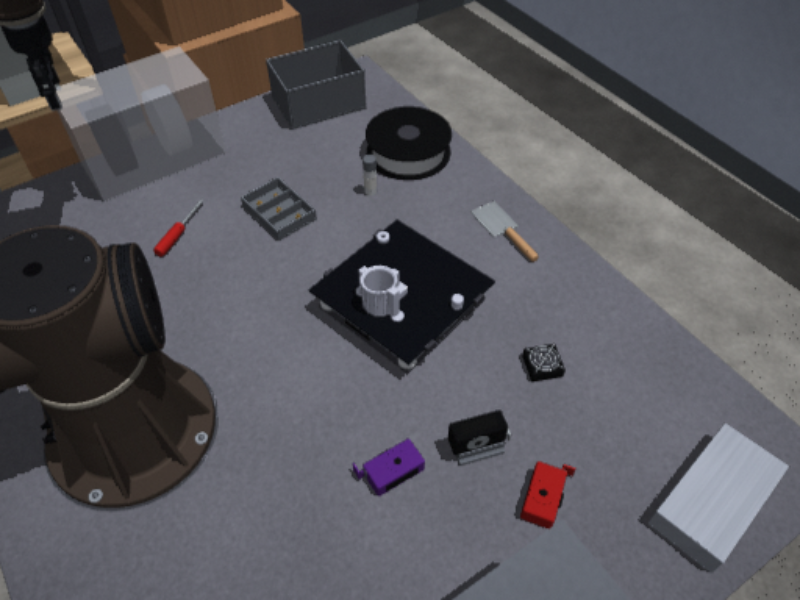

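The black rule at (547,329) in the top picture (side: (478,432)) stands upright on the grey stand. The purple (523,411) and red (619,315) look-alikes lie flat on the bench and are the wrong colours, so black is the one meant. I'll confirm that in a crop while measuring.

```bash
cat > m.py <<'E'
from h import *
def rect(xy):
    (c,s,a)=cv2.minAreaRect((xy*1000).astype(np.float32)); return np.array(c)/1000,s,a
E
python3 - <<'E'
from m import *
for n in("top","side"):
    p=dict(np.load(n+".npz")); P=pts(p); col=p["color"].astype(int); ok=p["z_map"]>0
    g=lambda c,r:(np.hypot(P[...,0]-c[0],P[...,1]-c[1])<r)&ok
    near=g((0.455,-0.342),0.08)
    print(n,"z rule hist",np.histogram(P[near][:,2],bins=np.arange(-.01,.1,.01)))
    m=near&(P[...,2]>0.068)&(P[...,2]<.085); print("rule top",m.sum(),np.median(P[m][:,2]),rect(P[m][:,:2]))
    b=g((0.55,-0.045),0.25)&(P[...,2]>0.052)&(P[...,2]<0.072)&(col.max(-1)<70)
    lab=cv2.connectedComponentsWithStats(b.astype(np.uint8)); k=1+np.argmax(lab[2][1:,4]); b=lab[1]==k
    print("bed",b.sum(),np.median(P[b][:,2]),rect(P[b][:,:2]))
    f=g((0.5,-0.045),0.12)&(P[...,2]>0.074)&(P[...,2]<0.086)&(col.min(-1)>90)
    np.save(n+"_foot.npy",P[f]); print("foot",f.sum(),P[f].min(0),P[f].max(0))
    for q in("gear","bush","fan","glue","tray","stand"):
        for d in arm.landmark_of(p,q)[:1] if 0 else []: pass
t=dict(np.load("top.npz"))["color"][...,::-1]; s=dict(np.load("side.npz"))["color"][...,::-1]
A=cv2.resize(t[185:235,320:370],(400,400),interpolation=3); B=cv2.resize(s[250:310,275:335],(400,400),interpolation=3)
C=cv2.resize(t[165:220,205:265],(400,200*1),interpolation=3)
cv2.imwrite("pics/crop1.png",np.hstack([A,B]))
cv2.imwrite("pics/crop2.png",cv2.resize(t[120:240,170:290],(600,600),interpolation=3))
E
```

```text
top z rule hist (array([ 664, 1271,   52,   29,   24,   26,   27,   31,  420,   43]), array([-0.01,  0.  ,  0.01,  0.02,  0.03,  0.04,  0.05,  0.06,  0.07,
        0.08,  0.09]))
rule top 465 0.0767281612396129 (array([ 0.46553674, -0.35327603]), (37.252628326416016, 90.97950744628906), 73.16769409179688)
bed 7034 0.06305382759197364 (array([ 0.53320178, -0.03377588]), (247.7498321533203, 253.35174560546875), 14.568382263183594)
foot 98 [ 0.44568999 -0.13381944  0.07424753] [ 0.58823989 -0.01550063  0.08578602]
side z rule hist (array([892, 868,  94,  69,  73,  69,  64,  73, 473,   8]), array([-0.01,  0.  ,  0.01,  0.02,  0.03,  0.04,  0.05,  0.06,  0.07,
        0.08,  0.09]))
rule top 499 0.0756001722838141 (array([ 0.46550272, -0.35529968]), (37.076438903808594, 89.96101379394531), 73.34825134277344)
bed 4696 0.061977394399784946 (array([ 0.53583142, -0.03638849]), (251.7421417236328, 262.5150146484375), 14.121076583862305)
foot 84 [ 0.44676583 -0.13077693  0.07405813] [ 0.58843993 -0.00937068  0.08595827]
```

View pics/crop1.png

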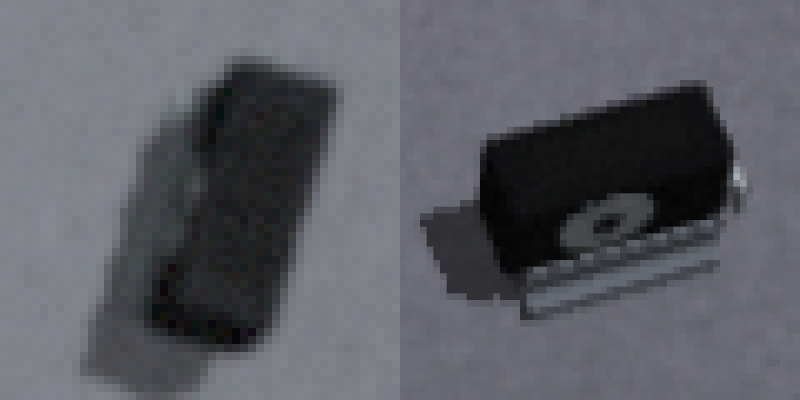

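View pics/crop2.png

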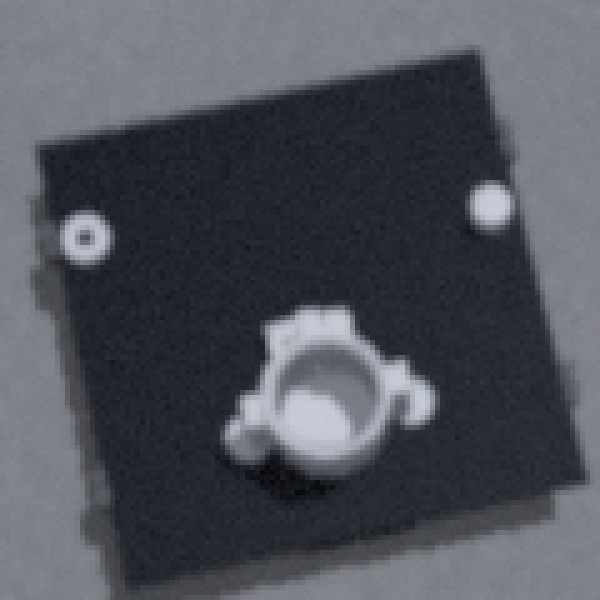

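Crop 1 confirms the black upright rule on the grey stand, with its shiny lip at the far (+x) end at (738,185) of the side crop. Crop 2 shows the print's foot at (320,320), facing the bed's far edge. Next I'll fit the bed edges and the foot face.

```bash
python3 - <<'E'
from m import *
for n in("top","side"):
    p=dict(np.load(n+".npz")); z=p["z_map"]; col=p["color"]
    # dark-bed colour mask, ray-plane at z=.062
    R=Rotation.from_quat(p["rotation"]).as_matrix(); o=p["origin"]
    def onplane(uv,h):
        uv=np.asarray(uv,float); d=np.stack([(uv[:,0]-p["cx"])/p["fx"],-(uv[:,1]-p["cy"])/p["fy"],-np.ones(len(uv))],-1)@R.T
        return (o+d*((h-o[2])/d[:,2])[:,None])[:,:2]
    P=pts(p); g=cv2.cvtColor(col,cv2.COLOR_RGB2GRAY).astype(float)
    # refine each edge: sample gray along normals of bed box, find subpixel gradient peak on plane z
    c0=np.array([.533,-.034]); a=0.25
    def project(X):
        q=(X-o)@R; return np.stack([p["cx"]+p["fx"]*q[:,0]/-q[:,2],p["cy"]-p["fy"]*q[:,1]/-q[:,2]],-1)
    def edge(c,a,ang,dist,half,h,sgn,span=.015):
        nx=np.array([np.cos(a+ang),np.sin(a+ang)]); t=np.array([-nx[1],nx[0]])
        s=np.arange(-span,span,.0005); out=[]
        for w in np.linspace(-half,half,60):
            xy=c+nx*(dist+s)[:,None]+t*w; uv=project(np.c_[xy,np.full(len(s),h)]).astype(np.float32)
            v=cv2.remap(g.astype(np.float32),uv[None,:,0],uv[None,:,1],cv2.INTER_LINEAR)[0]
            v=cv2.GaussianBlur(v[None],(9,1),2)[0]; d=np.gradient(v)*sgn; i=d[5:-5].argmax()+5
            if d[i]>.5: out.append((w,dist+s[i]))
        out=np.array(out); k,b=np.polyfit(out[:,0],out[:,1],1)
        for _ in range(5):
            r=out[:,1]-k*out[:,0]-b; m=abs(r)<max(.0015,1.5*np.median(abs(r))); k,b=np.polyfit(out[m,0],out[m,1],1)
        return round(k,4),round(b,4),int(m.sum()),round(np.std(r[m])*1e3,2)
    for nm,ang in(("far",0),("left",np.pi/2),("near",np.pi),("right",-np.pi/2)):
        print(n,nm,edge(c0,a,ang,.125,.1,.062,1))
    # heights of print points in bed frame, ahead of the print
    q=P[...,:2]-c0; bx=q@[np.cos(a),np.sin(a)]; by=q@[-np.sin(a),np.cos(a)]
    m=(abs(by)<.05)&(bx>-.06)&(bx<.06)&(P[...,2]>.066)&(z>0)
    for lo,hi in((.068,.074),(.074,.086),(.09,.125),(.125,.14)):
        k=m&(P[...,2]>lo)&(P[...,2]<hi)&(bx>-.03); A=np.c_[bx[k],by[k],P[...,2][k]]
        A=A[A[:,0].argsort()][::-1]; print(lo,k.sum(),(A[:14]*1e3).round(0).astype(int).tolist())
E
```

```text
top far (np.float64(0.0017), np.float64(0.1252), 60, np.float64(0.57))
top left (np.float64(0.0047), np.float64(0.1327), 38, np.float64(0.63))
top near (np.float64(0.0002), np.float64(0.137), 53, np.float64(0.07))
top right (np.float64(0.0006), np.float64(0.1261), 53, np.float64(0.61))
0.068 19 [[56, -12, 71], [47, 34, 69], [45, -34, 70], [33, -4, 69], [31, -36, 68], [30, -3, 68], [30, -28, 68], [28, 50, 70], [26, 28, 69], [23, 26, 68], [21, -42, 69], [11, 15, 70], [9, -45, 68], [7, -28, 69]]
0.074 52 [[-4, -20, 76], [-6, -9, 80], [-6, 15, 83], [-6, -12, 81], [-6, 13, 81], [-8, -9, 77], [-8, -14, 83], [-8, 8, 82], [-8, 10, 84], [-8, -19, 79], [-8, 21, 84], [-8, 18, 83], [-9, -17, 85], [-9, 16, 82]]
0.09 24 [[-12, 2, 116], [-13, 4, 119], [-13, -1, 117], [-14, -6, 114], [-14, -3, 118], [-15, 5, 119], [-16, 2, 119], [-16, 0, 118], [-16, -5, 114], [-16, -3, 117], [-17, 5, 116], [-18, 0, 115], [-19, 3, 122], [-19, -2, 117]]
0.125 9 [[-27, 2, 132], [-27, -1, 130], [-28, -3, 131], [-28, -6, 130], [-29, 7, 134], [-29, 5, 133], [-29, -8, 132], [-30, -11, 130], [-30, 2, 133]]
side far (np.floa
[... 293 characters left out ...]
 68], [-6, -21, 70], [-8, -23, 69], [-13, -23, 69], [-15, -22, 70], [-21, -23, 72], [-25, -22, 70]]
0.074 35 [[-5, -17, 80], [-6, -13, 77], [-6, -6, 81], [-7, -6, 77], [-7, -22, 81], [-8, -11, 82], [-8, -23, 78], [-10, -21, 83], [-11, -14, 82], [-11, -18, 81], [-11, -21, 80], [-11, -14, 79], [-12, -22, 76], [-12, -7, 83]]
0.09 23 [[-10, -5, 101], [-10, -5, 114], [-10, 6, 115], [-11, -6, 111], [-11, 2, 114], [-12, -7, 96], [-12, -7, 109], [-12, -7, 92], [-13, -4, 117], [-14, -5, 100], [-14, -9, 103], [-14, -5, 114], [-14, -2, 115], [-15, -2, 112]]
0.125 9 [[-27, 2, 132], [-28, 9, 132], [-28, 5, 131], [-28, -3, 133], [-29, 1, 130], [-29, -7, 132], [-29, 15, 128], [-30, -4, 130], [-30, 3, 129]]
```

Request:
play_rows(
  motion=[
    [1,0.037,-0.045,0,0],
    [1,0.075,-0.09,0,0],
    [1,0.113,-0.135,0,0],
    [1,0.15,-0.18,0,0],
    [1,0.188,-0.226,0,0],
  ],
)

```text
time_s: 1.48
ee_pos: [0.3427, 0.4042, 0.2315]
eef_rot: [0.119, 0.993, 0.0, 0.0]
force: [1.3, 0.1, 1.0]
gripper_width: 0.0851
gripper_force: 0.0
```

Request:
play_rows(
  motion=[
    [1,0.037,-0.045,0,0],
    [1,0.075,-0.09,0,0],
    [1,0.113,-0.135,0,0],
    [1,0.15,-0.18,0,0],
    [1,0.188,-0.226,0,0],
  ],
)

```text
time_s: 2.1
ee_pos: [0.5308, 0.1779, 0.2315]
eef_rot: [0.119, 0.993, 0.0, 0.0]
force: [1.5, 0.6, 0.2]
gripper_width: 0.0857
gripper_force: 0.0
```

Request:
play_rows(
  motion=[
    [1,-0.006,-0.054,0,-0.01],
    [1,-0.013,-0.108,0,-0.02],
    [1,-0.019,-0.16,0,-0.03],
    [1,-0.026,-0.214,0,-0.04],
    [1,-0.032,-0.267,0,-0.05],
  ],
)

```text
time_s: 2.72
ee_pos: [0.4974, -0.0892, 0.2315]
eef_rot: [0.144, 0.99, -0.0, 0.0]
force: [0.7, 0.2, -0.1]
gripper_width: 0.0854
gripper_force: 0.0
```

Request:
play_rows(
  motion=[
    [1,-0.006,-0.054,0,0],
    [1,-0.013,-0.108,0,0],
    [1,-0.019,-0.16,0,0],
    [1,-0.026,-0.214,0,0],
    [1,-0.0325,-0.266,0,-0.004],
  ],
)

```text
time_s: 3.35
ee_pos: [0.4648, -0.3554, 0.2315]
eef_rot: [0.146, 0.989, -0.0, 0.0]
force: [0.9, 1.0, 0.5]
gripper_width: 0.0852
gripper_force: 0.0
```

```bash
python3 - <<'E'
from m import *
s=arm.sense(); print(s["ee_pos"],s["eef_rot"],s["qpos"])
p=arm.read_camera("side"); cv2.imwrite("pics/s1.png",cv2.resize(p["color"][200:350,180:380][...,::-1],(800,600)))
E
```

```text
[ 0.46478744 -0.35536192  0.23146719] [ 1.46041611e-01  9.89278422e-01 -1.00569360e-04  2.01371271e-04] [-7.04598839e-01  3.89206709e-01  1.74942320e+00  5.05845901e-05
  1.00251460e+00 -1.98229079e+00]
```

Request:
play_rows(
  motion=[
    [1,0.0005,0.001,-0.05,0],
    [1,0.0005,0.001,-0.1,0],
    [1,0.0005,0.001,-0.14,0],
    [1,0.0005,0.001,-0.17,0],
    [1,0.0005,0.001,-0.1965,0],
  ],
)

```text
time_s: 4.03
ee_pos: [0.4656, -0.3523, 0.0336]
eef_rot: [0.146, 0.989, 0.0, -0.0]
force: [0.8, -0.5, 0.8]
gripper_width: 0.0852
gripper_force: 0.0
```

Request:
play_rows(
  motion=[
    [0.55,0,0,0,0],
    [0.45,0,0,0,0],
    [0.3,0,0,0,0],
    [0.2,0,0,0,0],
    [0.2,0,0,0,0],
  ],
)

```text
time_s: 4.65
ee_pos: [0.4665, -0.3531, 0.0363]
eef_rot: [0.146, 0.989, -0.001, 0.001]
force: [0.2, -0.3, 7.9]
gripper_width: 0.0354
gripper_force: 60.7
```

Request:
play_rows(
  motion=[
    [0.2,0,0,0.005,0],
    [0.2,0,0,0.025,0],
    [0.2,0,0,0.06,0],
    [0.2,0,0,0.1,0],
    [0.2,0,0,0.14,0],
  ],
)

```text
time_s: 5.28
ee_pos: [0.4654, -0.3521, 0.1764]
eef_rot: [0.146, 0.989, 0.0, -0.0]
force: [0.4, 0.0, -4.5]
gripper_width: 0.0352
gripper_force: 60.6
```

Request:
play_rows(
  motion=[
    [0.2,0.01,0.024,0,0.03],
    [0.2,0.025,0.06,0,0.08],
    [0.2,0.043,0.1,0,0.14],
    [0.2,0.06,0.14,0,0.2],
    [0.2,0.075,0.18,0,0.26],
  ],
)

```text
time_s: 5.9
ee_pos: [0.541, -0.171, 0.1753]
eef_rot: [0.015, 1.0, -0.0, 0.0]
force: [0.9, 0.6, -5.1]
gripper_width: 0.0356
gripper_force: 60.9
```

Request:
play_rows(
  motion=[
    [0.2,0.018,0.04,0,0.07],
    [0.2,0.035,0.08,0,0.14],
    [0.2,0.05,0.115,0,0.2],
    [0.2,0.063,0.145,0,0.25],
    [0.2,0.07,0.158,0,0.283],
  ],
)

```text
time_s: 6.52
ee_pos: [0.611, -0.0128, 0.1751]
eef_rot: [-0.126, 0.992, 0.0, 0.0]
force: [-0.5, -0.1, -4.6]
gripper_width: 0.0353
gripper_force: 60.9
```

Request:
play_rows(
  motion=[
    [0.2,0,0,-0.02,0],
    [0.2,0,0,-0.04,0],
    [0.2,0,0,-0.04,0],
  ],
)

```text
time_s: 6.9
ee_pos: [0.6094, -0.0148, 0.1337]
eef_rot: [-0.125, 0.992, 0.0, -0.001]
force: [0.5, 0.7, -5.5]
gripper_width: 0.0353
gripper_force: 60.7
```

```bash
python3 - <<'E'
from m import *
s=arm.sense(); print(s["ee_pos"],s["eef_rot"],s["qpos"],s["force"])
q=[];I=[]
for n in("top","side"):
    p=arm.read_camera(n); np.savez(n+"2.npz",**p); I.append(cv2.resize(p["color"][100:250,150:350][...,::-1],(400,300)))
    for k in("rule","case_back","hook_lip"):
        for d in arm.landmark_of(p,k)[:3]: print(n,k,d["confidence"],np.array(d["location"])*[512,384])
cv2.imwrite("pics/s2.png",np.hstack(I))
E
```

```text
[ 0.60942086 -0.01482106  0.13374884] [-1.24629632e-01  9.92202249e-01  2.15919648e-04 -1.45109179e-03] [-7.39485923e-02  5.35857201e-01  1.77944104e+00 -2.03591253e-04
  8.29224717e-01 -1.89451654e+00] [ 0.47777204  0.74019671 -5.47331756]
top rule 0.83 [402.2784 196.1088]
top rule 0.56 [325.3248 260.8896]
top case_back 0.96 [409.4976 210.3168]
top case_back 0.95 [328.192  247.4112]
top hook_lip 0.58 [392.2944 177.984 ]
top hook_lip 0.47 [318.1056 283.2   ]
side rule 0.89 [274.2784 150.912 ]
side rule 0.77 [360.2944 321.6   ]
side rule 0.58 [247.5008 290.1888]
side case_back 0.69 [262.8096 154.4832]
side case_back 0.56 [346.5216 334.1952]
side case_back 0.55 [264.0896 284.3904]
side hook_lip 0.59 [368.4864 303.7056]
side hook_lip 0.41 [226.4064 298.2144]
```

View pics/s2.png

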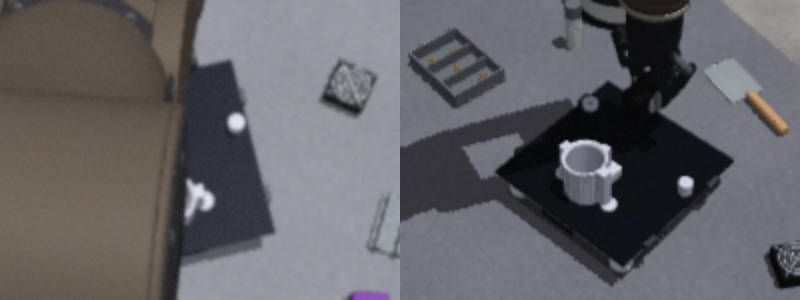

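The top view is blocked by the arm. The side view shows the rule held above the bed at about (650,95). I'll check where it sits in the hand from the side depth.

```bash
python3 - <<'E'
from m import *
p=dict(np.load("side2.npz")); P=pts(p); t=np.array([.6094,-.0148,.1337]); a=.25
q=P-t; x=q[...,0]*np.cos(a)+q[...,1]*np.sin(a); y=-q[...,0]*np.sin(a)+q[...,1]*np.cos(a); z=q[...,2]
m=(abs(x)<.08)&(abs(y)<.06)&(z>-.04)&(z<.06)&(p["z_map"]>0)
A=(np.c_[x[m],y[m],z[m]]*1e3).round(0)
for lo in range(-40,56,6):
    k=A[(A[:,2]>=lo)&(A[:,2]<lo+6)]
    if len(k): print(lo,len(k),"x",k[:,0].min(),k[:,0].max(),"y",k[:,1].min(),k[:,1].max(), "x>40:",k[k[:,0]>40].tolist()[:6])
rc=cv2.resize(p["color"][125:185,245:325][...,::-1],(800,600),interpolation=3)
cv2.imwrite("pics/s3.png",cv2.convertScaleAbs(rc,alpha=2.5))
E
```

```text
-16 1 x 54.0 54.0 y -13.0 -13.0 x>40: [[54.0, -13.0, -13.0]]
-10 6 x -42.0 35.0 y -17.0 15.0 x>40: []
-4 26 x -43.0 -4.0 y -19.0 13.0 x>40: []
2 25 x -45.0 -5.0 y -26.0 15.0 x>40: []
8 30 x -44.0 13.0 y -30.0 14.0 x>40: []
14 38 x -46.0 10.0 y -32.0 13.0 x>40: []
20 36 x -44.0 4.0 y -32.0 29.0 x>40: []
26 34 x -44.0 8.0 y -33.0 28.0 x>40: []
32 39 x -44.0 -1.0 y -32.0 29.0 x>40: []
38 156 x -44.0 40.0 y -33.0 26.0 x>40: []
44 55 x -44.0 14.0 y -47.0 42.0 x>40: []
50 47 x -11.0 14.0 y -51.0 49.0 x>40: []
```

View pics/s3.png

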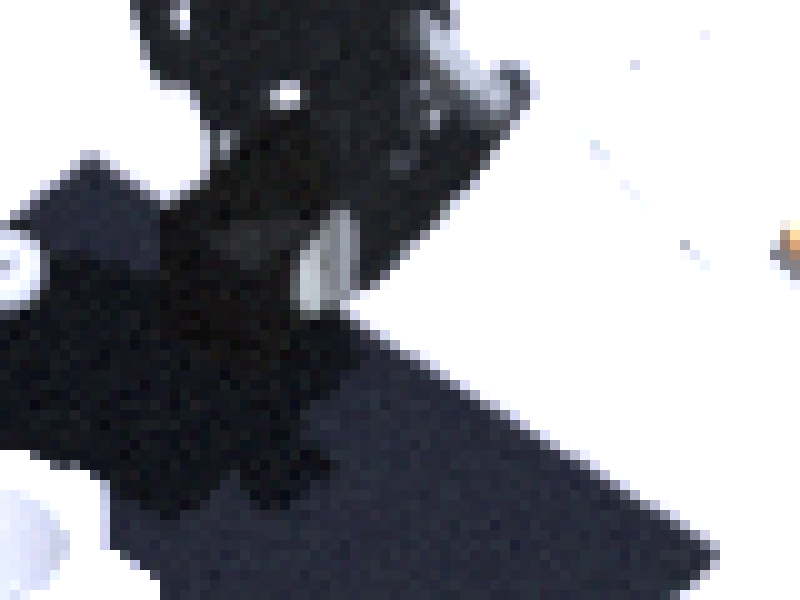

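The gripped case spans x −45 to +45 about the TCP, and its bottom is 10 mm below. The lip is at +53, about 6 mm beyond the edge. Descending to hook.

Request:
play_rows(
  motion=[
    [0.2,0.002,0.0005,-0.015,0],
    [0.2,0.002,0.0005,-0.03,0],
    [0.2,0.002,0.0005,-0.042,0],
    [0.2,0.002,0.0005,-0.05,0],
    [0.2,0.002,0.0005,-0.0555,0],
  ],
)

```text
time_s: 7.92
ee_pos: [0.6126, -0.0139, 0.0786]
eef_rot: [-0.125, 0.992, 0.0, -0.0]
force: [-0.7, 0.3, -5.3]
gripper_width: 0.0353
gripper_force: 61.1
```

Request:
play_rows(
  motion=[
    [0.2,0,0,0,0],
    [0.2,0,0,0,0],
  ],
)

```text
time_s: 8.18
ee_pos: [0.613, -0.014, 0.0796]
eef_rot: [-0.125, 0.992, -0.0, 0.0]
force: [-0.8, -0.4, -4.6]
gripper_width: 0.0354
gripper_force: 61.1
```

Request:
play_rows(
  motion=[
    [0.2,-0.002,-0.0005,0,0],
    [0.2,-0.004,-0.001,0,0],
    [0.2,-0.006,-0.0015,0,0],
    [0.2,-0.008,-0.002,0,0],
    [0.2,-0.0097,-0.0025,0,0],
  ],
)

```text
time_s: 8.8
ee_pos: [0.6042, -0.0163, 0.0796]
eef_rot: [-0.125, 0.992, -0.0, 0.001]
force: [6.7, 3.0, -9.5]
gripper_width: 0.0358
gripper_force: 60.6
```

Request:
play_rows(
  motion=[
    [0.2,-0.002,-0.0005,0,0],
    [0.2,-0.004,-0.001,0,0],
    [0.2,-0.006,-0.0015,0,0],
    [0.2,-0.0077,-0.002,0,0],
  ],
)

```text
time_s: 9.3
ee_pos: [0.5967, -0.0183, 0.0795]
eef_rot: [-0.125, 0.992, -0.0, 0.001]
force: [7.8, 2.5, -8.6]
gripper_width: 0.0357
gripper_force: 60.6
```

Request:
play_rows(
  motion=[
    [0.2,-0.0022,-0.0006,0,0],
    [0.2,-0.0044,-0.0012,0,0],
    [0.2,-0.0066,-0.0017,0,0],
    [0.2,-0.0088,-0.0022,0,0],
    [0.2,-0.0106,-0.0027,0,0],
  ],
)

```text
time_s: 9.93
ee_pos: [0.5861, -0.021, 0.0796]
eef_rot: [-0.125, 0.992, -0.0, 0.001]
force: [8.2, 3.7, -9.7]
gripper_width: 0.0352
gripper_force: 60.7
```

Request:
play_rows(
  motion=[
    [0.2,-0.002,-0.0005,0,0],
    [0.2,-0.0036,-0.0009,0,0],
    [0.2,-0.0052,-0.0013,0,0],
    [0.2,-0.0064,-0.0016,0,0],
    [0.2,-0.0075,-0.0019,0,0],
  ],
)

```text
time_s: 10.55
ee_pos: [0.5787, -0.0229, 0.0796]
eef_rot: [-0.125, 0.992, -0.0, 0.001]
force: [8.3, 2.9, -9.4]
gripper_width: 0.0349
gripper_force: 60.7
```

Request:
play_rows(
  motion=[
    [0.2,-0.0008,-0.0002,0,0],
    [0.2,-0.0016,-0.0004,0,0],
    [0.2,-0.0024,-0.0006,0,0],
    [0.2,-0.0032,-0.0008,0,0],
  ],
)

```text
time_s: 11.05
ee_pos: [0.5755, -0.0237, 0.0796]
eef_rot: [-0.125, 0.992, -0.0, 0.001]
force: [6.6, 4.9, -9.4]
gripper_width: 0.0353
gripper_force: 60.7
```

Request:
play_rows(
  motion=[
    [0.2,-0.0004,-0.0001,0,0],
    [0.2,-0.0008,-0.0002,0,0],
    [0.2,-0.0012,-0.0003,0,0],
  ],
)

```text
time_s: 11.42
ee_pos: [0.5743, -0.024, 0.0796]
eef_rot: [-0.125, 0.992, -0.0, 0.001]
force: [7.3, 3.5, -8.0]
gripper_width: 0.0354
gripper_force: 60.7
```

```bash
python3 - <<'E'
from m import *
s=arm.sense(); t=s["ee_pos"]; print(t,s["force"])
p=arm.read_camera("side"); P=pts(p); a=.25
q=P-t; x=q[...,0]*np.cos(a)+q[...,1]*np.sin(a); y=-q[...,0]*np.sin(a)+q[...,1]*np.cos(a); z=q[...,2]
g=p["color"].astype(int).mean(-1)
m=(abs(x)<.08)&(abs(y)<.035)&(z>-.012)&(z<.05)&(p["z_map"]>0)
for nm,k in(("dark",m&(g<60)&(x<0)),("white",m&(g>110)&(x<-.03)&(z<.004))):
    A=(np.c_[x[k],y[k],z[k]]*1e3); print(nm,len(A),"x",np.sort(A[:,0])[[0,1,2,3,4]].round(1),np.sort(A[:,0])[-6:].round(1),"y",np.sort(A[:,1])[[0,1,2,-3,-2,-1]].round(1))
cv2.imwrite("pics/s4.png",cv2.convertScaleAbs(cv2.resize(p["color"][130:205,225:325][...,::-1],(800,600),interpolation=3),alpha=2))
E
```

```text
[ 0.57426652 -0.02400395  0.07960083] [ 7.33830492  3.46183223 -8.00740541]
dark 335 x [-53.6 -48.7 -47.4 -47.  -46.1] [-2.5 -2.4 -2.3 -2.2 -1.6 -0.5] y [-33.  -32.5 -32.   27.2  28.1  29.9]
white 36 x [-68.6 -66.8 -66.3 -65.5 -65.3] [-51.1 -50.6 -50.  -49.8 -49.2 -47.6] y [-24.3 -23.1 -23.   -7.4  -7.2  -6.6]
```

View pics/s4.png

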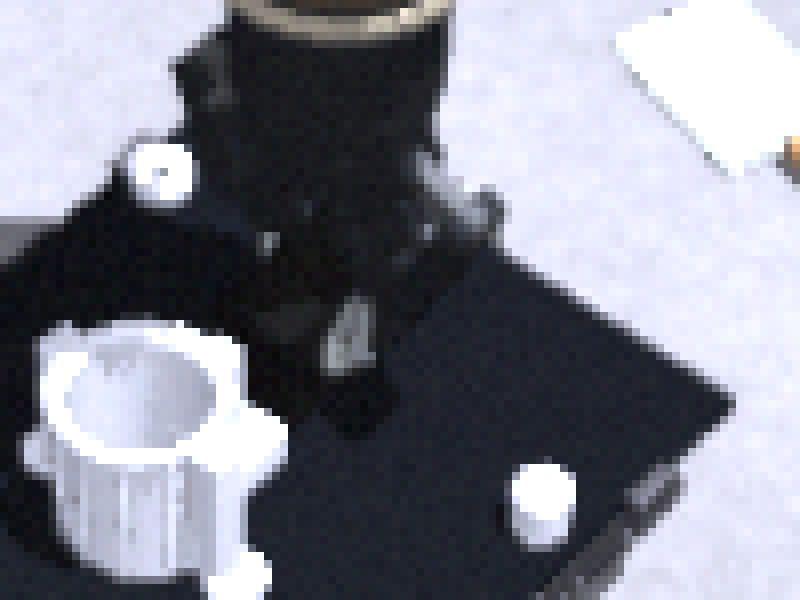

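The foot face is about 3 mm behind the case back and roughly centred. Creeping on.

Request:
play_rows(
  motion=[
    [0.2,-0.0004,-0.0001,0,0],
    [0.2,-0.0008,-0.0002,0,0],
    [0.2,-0.0012,-0.0003,0,0],
    [0.2,-0.0016,-0.0004,0,0],
  ],
)

```text
time_s: 11.98
ee_pos: [0.5727, -0.0244, 0.0796]
eef_rot: [-0.125, 0.992, -0.0, 0.001]
force: [7.7, 3.0, -7.6]
gripper_width: 0.0353
gripper_force: 60.7
```

Request:
play_rows(
  motion=[
    [0.2,-0.0003,-0.0001,0,0],
    [0.2,-0.0006,-0.0002,0,0],
  ],
)

```text
time_s: 12.22
ee_pos: [0.5721, -0.0246, 0.0796]
eef_rot: [-0.125, 0.992, -0.0, 0.001]
force: [7.0, 3.8, -7.4]
gripper_width: 0.0354
gripper_force: 60.7
```

Request:
play_rows(
  motion=[
    [0.2,-0.0003,-0.0001,0,0],
    [0.2,-0.0006,-0.0002,0,0],
  ],
)

```text
time_s: 12.48
ee_pos: [0.5717, -0.0247, 0.0797]
eef_rot: [-0.125, 0.992, -0.0, 0.002]
force: [7.8, 4.0, -7.3]
gripper_width: 0.0351
gripper_force: 60.8
```

Request:
play_rows(
  motion=[
    [0.2,-0.0003,-0.0001,0,0],
    [0.2,-0.0006,-0.0002,0,0],
  ],
)

```text
time_s: 12.72
ee_pos: [0.5717, -0.0248, 0.0799]
eef_rot: [-0.125, 0.992, -0.0, 0.002]
force: [11.1, 6.3, -7.1]
gripper_width: 0.035
gripper_force: 60.8
```

Butted, with about 4 N on the print. I'll add a little more and hold, then lower.

Request:
play_rows(
  motion=[
    [0.2,-0.0003,-0.0001,0,0],
    [0.2,-0.0006,-0.0002,0,0],
    [0.2,-0.0006,-0.0002,0,0],
    [0.2,-0.0006,-0.0002,0,0],
  ],
)

```text
time_s: 13.22
ee_pos: [0.5716, -0.0249, 0.08]
eef_rot: [-0.124, 0.992, -0.0, 0.003]
force: [11.6, 7.3, -8.5]
gripper_width: 0.0353
gripper_force: 60.8
```

Request:
play_rows(
  motion=[
    [0.2,0,0,-0.0005,0],
    [0.2,0,0,-0.001,0],
    [0.2,0,0,-0.0015,0],
    [0.2,0,0,-0.002,0],
  ],
)

```text
time_s: 13.72
ee_pos: [0.5718, -0.0253, 0.0785]
eef_rot: [-0.125, 0.992, -0.0, 0.003]
force: [9.4, 2.5, 0.7]
gripper_width: 0.0352
gripper_force: 61.9
```

Request:
play_rows(
  motion=[
    [0.2,-0.0004,-0.0001,0,0],
    [0.2,-0.0008,-0.0002,0,0],
    [0.2,-0.0008,-0.0002,0,0],
  ],
)

```text
time_s: 14.1
ee_pos: [0.5719, -0.0253, 0.0785]
eef_rot: [-0.125, 0.992, -0.0, 0.004]
force: [15.0, 6.7, -4.5]
gripper_width: 0.0358
gripper_force: 61.4
```

Request:
play_rows(
  motion=[
    [0.2,0,0,-0.0005,0],
    [0.2,0,0,-0.001,0],
  ],
)

```text
time_s: 14.35
ee_pos: [0.5719, -0.0255, 0.0778]
eef_rot: [-0.125, 0.992, -0.001, 0.004]
force: [11.9, 3.6, 1.7]
gripper_width: 0.0353
gripper_force: 62.0
```

Request:
play_rows(
  motion=[
    [0.2,-0.0002,0,-0.0005,0],
    [0.2,-0.0003,-0.0001,-0.001,0],
    [0.2,-0.0003,-0.0001,-0.001,0],
  ],
)

```text
time_s: 14.72
ee_pos: [0.5719, -0.0256, 0.0769]
eef_rot: [-0.125, 0.992, -0.001, 0.004]
force: [14.3, 5.4, 2.0]
gripper_width: 0.0356
gripper_force: 62.1
```

Request:
play_rows(
  motion=[
    [0.2,-0.0002,0,-0.0005,0],
    [0.2,-0.0002,0,-0.001,0],
    [0.2,-0.0002,0,-0.001,0],
  ],
)

```text
time_s: 15.1
ee_pos: [0.572, -0.0257, 0.0761]
eef_rot: [-0.125, 0.992, -0.001, 0.004]
force: [13.9, 5.0, 5.7]
gripper_width: 0.0357
gripper_force: 62.7
```

Request:
play_rows(
  motion=[
    [0.2,-0.0001,0,-0.0005,0],
    [0.2,-0.0002,0,-0.001,0],
    [0.2,-0.0002,0,-0.001,0],
  ],
)

```text
time_s: 15.48
ee_pos: [0.572, -0.0256, 0.0755]
eef_rot: [-0.125, 0.992, -0.001, 0.004]
force: [14.3, 5.2, 10.4]
gripper_width: 0.0355
gripper_force: 63.3
```

Request:
play_rows(
  motion=[
    [0.2,-0.0001,0,-0.0004,0],
    [0.2,-0.0002,0,-0.0008,0],
    [0.2,-0.0002,0,-0.0008,0],
  ],
)

```text
time_s: 15.85
ee_pos: [0.572, -0.0257, 0.0749]
eef_rot: [-0.125, 0.992, -0.001, 0.005]
force: [13.6, 5.8, 13.6]
gripper_width: 0.0356
gripper_force: 63.6
```

Request:
play_rows(
  motion=[
    [0.2,-0.0001,0,-0.0004,0],
    [0.2,-0.0001,0,-0.0008,0],
    [0.2,-0.0001,0,-0.0008,0],
  ],
)

```text
time_s: 16.23
ee_pos: [0.572, -0.0257, 0.0737]
eef_rot: [-0.125, 0.992, -0.001, 0.005]
force: [16.4, 4.6, 3.8]
gripper_width: 0.0354
gripper_force: 62.3
```

Request:
play_rows(
  motion=[
    [0.2,-0.0001,0,-0.0004,0],
    [0.2,-0.0001,0,-0.0008,0],
    [0.2,-0.0001,0,-0.0008,0],
  ],
)

```text
time_s: 16.6
ee_pos: [0.572, -0.0257, 0.0729]
eef_rot: [-0.125, 0.992, -0.001, 0.005]
force: [16.9, 4.2, 3.8]
gripper_width: 0.035
gripper_force: 62.4
```

The vertical force dropped from 13.6 to 3.8 N as the lock snapped in. Now seat the case on the glass.

Request:
play_rows(
  motion=[
    [0.2,0,0,-0.0004,0],
    [0.2,0,0,-0.0008,0],
    [0.2,0,0,-0.0008,0],
  ],
)

```text
time_s: 16.98
ee_pos: [0.5721, -0.0257, 0.0725]
eef_rot: [-0.125, 0.992, -0.001, 0.005]
force: [15.0, 4.3, 12.2]
gripper_width: 0.0355
gripper_force: 63.6
```

Request:
play_rows(
  motion=[
    [0.2,0,0,-0.0003,0],
    [0.2,0,0,-0.0006,0],
    [0.2,0,0,-0.0006,0],
  ],
)

```text
time_s: 17.35
ee_pos: [0.5721, -0.0257, 0.0724]
eef_rot: [-0.125, 0.992, -0.001, 0.005]
force: [12.5, 5.5, 22.3]
gripper_width: 0.0357
gripper_force: 64.9
```

Request:
play_rows(
  motion=[
    [0.2,0.0004,0.0001,0.0003,0],
    [0.2,0.0008,0.0002,0.0006,0],
    [0.2,0.0011,0.0003,0.0009,0],
    [0.2,0.0011,0.0003,0.0009,0],
  ],
)

```text
time_s: 17.85
ee_pos: [0.5721, -0.0257, 0.0724]
eef_rot: [-0.125, 0.992, -0.001, 0.004]
force: [11.1, -0.0, 11.9]
gripper_width: 0.0352
gripper_force: 63.0
```

Request:
play_rows(
  motion=[
    [0.2,0.0004,0.0001,0.0003,0],
    [0.2,0.0008,0.0002,0.0006,0],
    [0.2,0.0008,0.0002,0.0006,0],
  ],
)

```text
time_s: 18.23
ee_pos: [0.5721, -0.0257, 0.0725]
eef_rot: [-0.125, 0.992, -0.001, 0.003]
force: [9.0, -2.6, 4.6]
gripper_width: 0.0354
gripper_force: 62.2
```

Request:
play_rows(
  motion=[
    [0.45,0,0,0,0],
    [0.48,0,0,0,0],
    [0.6,0,0,0,0],
    [0.75,0,0,0,0],
    [0.75,0,0,0,0],
  ],
)

```text
time_s: 18.85
ee_pos: [0.5687, -0.0251, 0.0709]
eef_rot: [-0.125, 0.992, 0.0, -0.0]
force: [0.1, 0.2, 0.1]
gripper_width: 0.0639
gripper_force: 0.0
```

Request:
play_rows(
  motion=[
    [0.75,0,0,0.01,0],
    [0.75,0,0,0.03,0],
    [0.75,0,0,0.065,0],
    [0.75,0,0,0.11,0],
    [0.75,0,0,0.16,0],
  ],
)

```text
time_s: 19.48
ee_pos: [0.5684, -0.0251, 0.2328]
eef_rot: [-0.125, 0.992, 0.0, -0.0]
force: [0.9, -0.3, -0.1]
gripper_width: 0.0643
gripper_force: 0.0
```

Request:
play_rows(
  motion=[
    [0.75,0,0.05,0,0],
    [0.75,0,0.11,0,0],
    [0.75,0,0.17,0,0],
    [0.75,0,0.23,0,0],
    [0.75,0,0.28,0,0],
  ],
)

```text
time_s: 20.1
ee_pos: [0.5685, 0.2572, 0.2319]
eef_rot: [-0.125, 0.992, 0.0, 0.0]
force: [1.7, -0.5, -0.6]
gripper_width: 0.064
gripper_force: 0.0
```

```bash
python3 - <<'E'
from m import *
I=[]; a=.25; c0=np.array([.533,-.034])
for n in("top","side"):
    p=arm.read_camera(n); P=pts(p); g=p["color"].astype(int).max(-1)
    q=P[...,:2]-c0; bx=q@[np.cos(a),np.sin(a)]; by=q@[-np.sin(a),np.cos(a)]
    m=(bx>-.012)&(bx<.11)&(abs(by)<.04)&(P[...,2]>.102)&(P[...,2]<.12)&(p["z_map"]>0)&(g<90)
    print(n,m.sum(),np.median(P[m][:,2]),rect(np.c_[bx[m],by[m]]))
    k=(bx>.09)&(bx<.14)&(abs(by)<.03)&(P[...,2]>.066)&(P[...,2]<.1)
    print("blade",k.sum(),np.c_[bx[k],by[k],P[k][:,2]].max(0) if k.any() else "")
    I.append(cv2.resize(p["color"][100:250,150:350][...,::-1],(400,300)) if n=="side" else cv2.resize(p["color"][110:230,160:320][...,::-1],(400,300),interpolation=3))
cv2.imwrite("pics/s5.png",cv2.convertScaleAbs(np.hstack(I),alpha=1.6))
E
```

```text
top 466 0.11289754772024507 (array([ 0.03860136, -0.00145763]), (36.85377883911133, 89.6005859375), 89.66606903076172)
blade 113 [0.13127904 0.02928146 0.07724998]
side 326 0.11168738858686128 (array([ 0.03712376, -0.00322456]), (98.10911560058594, 38.65376281738281), 2.71728515625)
blade 49 [0.13119907 0.02832918 0.07614276]
```

View pics/s5.png

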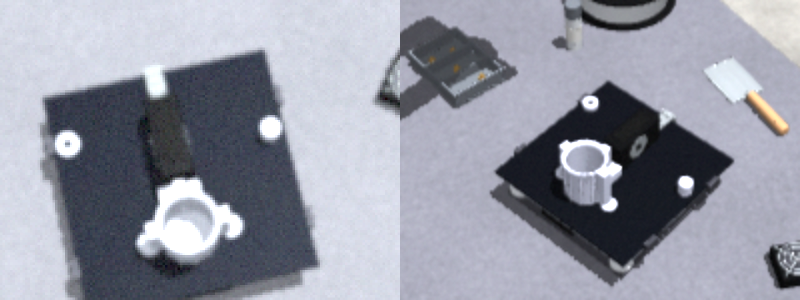

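The rule stands aligned on the glass: its top is at z = 112 mm, its back is against the foot at (175,180), and its blade runs to the far edge at (153,75). Gear and bush are in place. Handing in.

```bash
python3 -c "
from bench import arm
print(arm.hand_in())"
```

```text
the job is handed in; nothing more can be done
None
```

I handed the job in with the rule hooked on the far edge, butted in line against the print's foot, locked and standing free on the glass; hand-in gave no verdict, and I judged the lock by the drop in pressing force as it snapped in.

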